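# Pin the retaining bar of a tube carrier for transport

### The job

Make the tube carrier ready for transport: swing its retaining bar in over the tubes until it stops between the two plates of the fork. Then take the quick-release pin from its parking block with the button in its head squeezed in, keep it squeezed while you push the pin straight down through fork and bar until its collar rests on the fork, and let go so that its lugs spring out and lock it there. Leave the kidney dish, the timer and the tape roll where they are.

Things in the scene. Friction and masses are not known exactly. Their poses are not given: they have to be found in the camera images.
- retaining_bar (a joint): angle of the steel retaining bar (24 mm wide, 6 mm thick, level, top 118 mm above the table) about its upright hinge, rad. 0 = at its stop over the tubes, its end hole (15 mm) in line with the fork's holes; grows as the bar swings out towards the robot, anticlockwise from above (at most 1.4). Light friction (under 2 N at the knob): it stays where left; no spring or catch.
- bar_knob (a point): grip centre of the upright round black knob (diameter 18 mm) on the middle of the bar, 85 mm from the hinge axis; the point is 27 mm above the bar's top, 17 mm below the knob's end. It moves with the bar.
- bar_hinge (a point): point on the bar's upright hinge axis, at half the bar's thickness.
- carrier: fixed tube carrier: aluminium tray 94 x 250 mm with a tube stand and five capped tubes (all fixed, ending below the bar), a hinge post at its -y end and the fork at its +y end. Origin under the tray, at table height, midway between hinge axis and fork hole; y points from hinge to fork, z up, the bar swings out to -x.
- fork_hole (a point): centre of the hole's mouth in the fork's top face, 125.5 mm above the table, 170 mm from the hinge axis. The fork: two level steel plates 6 mm thick, 9 mm apart, on a grey column; both have an upright 14 mm hole here and the bar's end comes between them. 21 mm from top face to lower underside, over 85 mm free below. Only the bar's knob, 85 mm off, stands higher.
- pin_block: fixed grey block, 56 mm square on a 70 mm foot, 50 mm high, with a 23 mm hole in its top in which the pin stands upright, collar on the top face, free to be lifted out. Origin under its centre.
- pin_grip (a point): grip centre of the loose quick-release pin (about 0.17 kg). White head 30 (x) x 24 (y) x 30 mm high; a black 13 mm square button stands 5 mm out of its +x face: 35 mm over both. Point midway between button and opposite face, 27 mm above the collar's underside. z up the pin, x to the button. A grip along x pushes the button flush (spring 5 to 9 N; then 30 mm wide), one along y does not.
- pin_collar (a point): centre of the underside of the pin's collar (28 mm, 4 mm thick), on the pin's axis; axes as pin_grip. Below it the shank: diameter 12 mm, 36 mm long, last 5 mm tapered. Two lugs stand 4 mm out of its +y and -y sides, 24.5 to 29.5 mm below the collar (20 mm across: too wide for the fork's holes); they are drawn flush while the button is pressed in.
- pin_button (a joint): travel of the pin's button, m: 0 = out (lugs out, locked), 0.005 = flush with the head (lugs drawn in).
- kidney_dish: shallow steel kidney dish, 108 x 218 x 37 mm, on the table; origin at the middle of its underside. Bystander.
- timer: flat digital timer, 60 x 64 x 18 mm; origin at the middle of its underside. Bystander.
- plaster_roll: cream roll of plaster tape lying flat, 68 mm across, 19 mm high; origin at the middle of its underside. Bystander.

How it is judged:
By the outcome, as a careful person would: the job done as asked, in the order asked, and still so for the second after the job is handed in, with the robot touching nothing.
It also fails if it takes over 48 s, if anything falls off the work surface, if the arm or the gripper's body presses on something with over 40 N, if the wrist force passes 120 N, or if a joint passes its speed limit or range.

### The arm

A 6-joint arm with a two-finger parallel gripper is mounted at the origin on a cart in front of the work surface, level with it; the furniture and walls round the work are solid. World frame = base frame: x ahead of the robot, y to its left, z up, the work surface at z = 0. Lengths are in mm, angles in rad, forces in N, time in s.
With the tool pointing down it reaches from about 300 to 775 mm from the base axis. Payload 14.6 kg.
Tool frame: the origin (TCP) lies between the finger pads; the fingertips stand 25 mm ahead of it and the grasp point (between the pads) lies 6 mm ahead of it; z points along the fingers, y is the line along which they close (so a half turn about z gives the same grasp; the last joint's range is limited). The gripper opens to 94 mm and grips with 3 to 60 N. Pads are 16 mm wide; open, the fingers measure 119 mm over their backs; the gripper's body (75 mm by 177 mm) begins 78 mm behind the grasp point.
Start: joints at [-1.286, 0.3, 1.521, -0, 1.321, -0.067], TCP at [189.516, -516.307, 230.446] pointing down, gripper open.
Joint ranges: [-3.03, 3.03], [-0.79, 2.21], [0.23, 2.52], [-1.04, 4.18], [0, 3.07], [-2.55, 2.55]. Speed limits (rad/s): [2.22, 2.22, 2.57, 3.14, 3.14, 3.14].

### API

Orientations are given as [roll, pitch, yaw] about the fixed x, y, z axes, in that order (R = Rz(yaw) Ry(pitch) Rx(roll)).
In Python, from cell import manip gives the robot as it stands. The module is installed in compiled form; this text tells all that it offers.
- The arm moves only by the tool step_arm, never from a script. Its argument "series" is one flat list of numbers, 5 for each row, row after row: the shift along the world's x, y, z in mm, then the turn about the world's z in rad, then the closure, from 0 (fully open) to 1 (shut). In form: [dx, dy, dz, spin, jaw, dx, dy, dz, spin, jaw, ...]. A call has 1 to 20 rows; each row shifts and turns the commanded pose from where the row before left it; what a row does not reach is not made up. A row lasts 1/8 s, in which the tool goes at most 62.5 mm and 10.7 degrees, less where a joint would pass 70% of its speed; a pose out of reach is approached as far as the arm can. A call is refused whole if a number of a shift passes 62.5 or a number of a turn 0.188, either way. A call with a gripper value outside its range is refused whole. The fingers move at their own pace and stop on an object; "squeeze" is the grip in N (left out, the last holds). Time passes only in rows, so rows that do not move let the fingers close. It gives the time, the measured TCP pose, the force, the opening and the grip force at its end, in the units of the state.
- manip.read_state(): the state, without advancing time (a new reading comes with each control period).
- manip.camera(name): name is "scene" or "top"; returns (picture, depth): 480x640x3 uint8, blue, green, red; 480x640 float32, mm along the optical axis (not along the pixel's ray), 0 where there is no reading.
- manip.camera_info(name): a dict with "fovy" (degrees; the focal length in pixels is half the picture's height over the tangent of half this angle, whatever the lens; pixels are square), "cx", "cy" (the principal point, pixels), "k1" (the pictures are not rectified: a ray, as slopes to the right and down, at radius r is drawn at 1 + k1 r^2 times it, then the intrinsics apply), "eye" and "orientation" of the camera in the world. Camera axes: x right, y down, z forward; pixel columns grow to the right and rows downward; lengths in mm; the calibration is good to about 2 mm. A picture is of the moment at which its call begins. camera_info takes no time and is no camera call.
- manip.sign_off(): hands the job in; it is judged then, once.
The state is a dict: "clock": time; "joints": joint angles; "qd": joint speeds; "effort": joint torques, N m; "eef_pos": TCP position; "eef_rot": TCP orientation; "wrist_force": force on the tool from outside, world axes, zero at the start; "moment": the same for the moment, N m; "finger_gap": finger opening in mm; "finger_force": force on a finger pad.
Only numpy, scipy, OpenCV 4.12 (cv2) and the standard library are available. Lean on these libraries where they do the work, as an engineer would, in place of code of your own. Each camera call takes 0.05 s, during which the arm holds its last target. There are 200 camera calls.

## Working session

There is one attempt and no reset: what is moved stays moved. The work goes in short steps, Python scripts to look and compute and a tool call to move; the robot and the scene stay as the last step left them, time stands still between calls to the robot, and variables do not carry over. Pictures are saved under pics/ and viewed, at most 10 in all, crops included, and the job is handed in when it is done.

Besides the shell and the picture viewer there is one more tool, called after "Call:" as a command line: name --argument value ..., lists and objects as JSON in quotes. step_arm: Moves the arm, as the interface text tells. Its arguments: {"type":"object","properties":{"series":{"type":"array"},"squeeze":{"type":"number"}},"required":["series"]}

```bash
mkdir -p pics; cat > h.py <<'E'
import numpy as np, cv2
from cell import manip
from scipy.spatial.transform import Rotation as R
def cam(n):
    p,d=manip.camera(n); return p,d,manip.camera_info(n)
def rot(i):
    o=np.array(i['orientation'],float)
    return o if o.shape==(3,3) else R.from_euler('xyz',o).as_matrix()
def K(i):
    f=240/np.tan(np.radians(i['fovy'])/2); return np.array([[f,0,i['cx']],[0,f,i['cy']],[0,0,1.]]),np.array([i['k1'],0,0,0,0.])
def rays(i,uv):
    k,d=K(i); s=cv2.undistortPoints(np.array(uv,float).reshape(-1,1,2),k,d).reshape(-1,2)
    return np.c_[s,np.ones(len(s))]@rot(i).T
def atz(i,uv,z):
    r=rays(i,uv); e=np.array(i['eye'],float); z=np.broadcast_to(z,len(r)); return e+r*((z-e[2])/r[:,2])[:,None]
def cloud(i,d):
    v,u=np.mgrid[:480,:640]; r=rays(i,np.c_[u.ravel(),v.ravel()]); return (np.array(i['eye'])+r*d.reshape(-1,1)).reshape(480,640,3)
def proj(i,P):
    k,d=K(i); M=rot(i).T; return cv2.projectPoints(np.array(P,float).reshape(-1,3),cv2.Rodrigues(M)[0],-M@np.array(i['eye'],float),k,d)[0].reshape(-1,2)
E
python3 - <<'E'
from h import *
for n in('scene','top'):
    p,d,i=cam(n); print(i); cv2.imwrite(f'pics/{n}0.png',p); np.save(n+'0.npy',d)
print(manip.read_state())
E
```

```text
{'fovy': 49.13651309381616, 'cx': 316.87825351203134, 'cy': 240.93937461117682, 'k1': -0.06533778950613486, 'eye': array([-191.78268546,  863.11665148,  738.27342834]), 'orientation': array([-2.02287028, -0.02038439, -2.52017833])}
{'fovy': 53.74139130831741, 'cx': 324.6199703010414, 'cy': 243.0767228252795, 'k1': -0.06786719435828178, 'eye': array([ 345.3718816 , -152.71387152, 1180.3502176 ]), 'orientation': array([-2.95149109,  0.02016202, -1.58351831])}
{'clock': 0.1, 'joints': array([-1.28559964e+00,  3.00409767e-01,  1.52149222e+00, -9.48669359e-06,
        1.32072271e+00, -6.66060565e-02]), 'qd': array([-0.00064839,  0.00053051, -0.0013578 ,  0.00067394,  0.00072496,
       -0.0014362 ]), 'effort': array([ 3.88466506e-03, -5.32641149e+01, -3.53280830e+01,  7.10632140e-02,
        2.35742319e-02, -5.54909207e-05]), 'eef_pos': array([ 189.45897693, -516.11961484,  229.95755536]), 'eef_rot': array([-3.14056228e+00, -5.95210281e-05,  3.51805066e-01]), 'wrist_force': array([-0.42271862,  0.69768916, -0.24861939]), 'moment': array([ 0.02474833,  0.02825281, -0.03290033]), 'finger_force': 0.0, 'finger_gap': 94.29329024917483}
```

View pics/scene0.png

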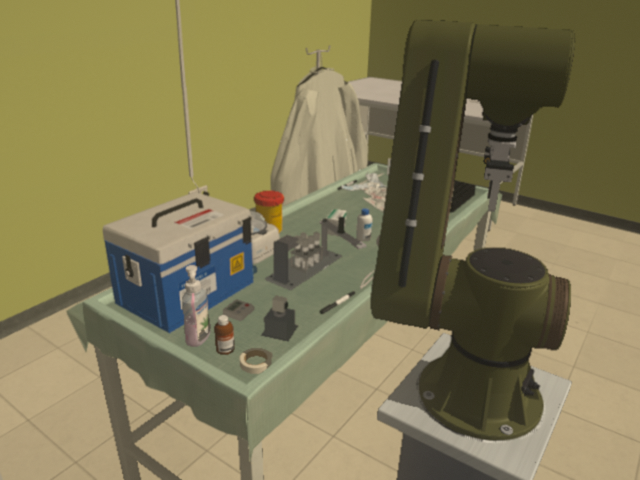

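View pics/top0.png

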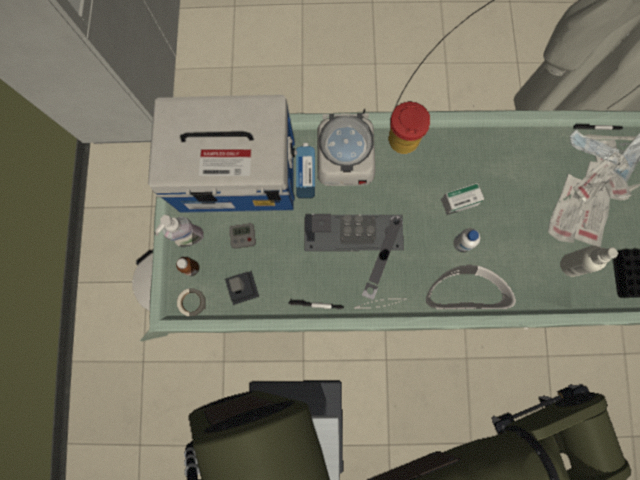

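The top view has +y to the left and +x up. The bar is swung out, running from the hinge at (397,220) to its end at (368,295), with the knob at (384,255). The fork is at about (318,228), the pin block at (240,287) and the timer at (242,234).

```bash
python3 - <<'E'
from h import *
p=cv2.imread('pics/top0.png'); d=np.load('top0.npy'); i=manip.camera_info('top')
cv2.imwrite('pics/tc.png',cv2.resize(p[205:310,215:415],None,fx=4,fy=4,interpolation=cv2.INTER_CUBIC))
C=cloud(i,d)
print('table',C[265:275,280:300].reshape(-1,3).mean(0))
S=C[205:310,215:415]; Z=S[...,2]; lab=lambda m:[ (st[4],S[l==k].min(0).round(),S[l==k].max(0).round(),S[l==k].mean(0).round(1)) for n,l,st_,c in [cv2.connectedComponentsWithStats(m.astype(np.uint8))] for k,st in enumerate(st_) if k and st[4]>8]
for a,b in((135,170),(110,135),(60,110),(44,56)):
    print(a,b); [print(x) for x in lab((Z>a)&(Z<b))]
E
```

```text
table [505.31532346 -43.34696895   9.53455853]
135 170
(np.int32(67), array([ 509., -272.,  136.]), array([ 526., -257.,  166.]), array([ 516.5, -264.7,  158.4]))
110 135
(np.int32(462), array([ 577., -147.,  111.]), array([618., -89., 132.]), array([ 596.1, -118. ,  125.2]))
(np.int32(692), array([ 454., -312.,  111.]), array([ 611., -233.,  133.]), array([ 534.2, -272.5,  118.9]))
(np.int32(138), array([ 423., -250.,  112.]), array([ 457., -216.,  124.]), array([ 440.1, -233.3,  118.3]))
60 110
(np.int32(54), array([654.,  90.,  60.]), array([660., 135.,  84.]), array([655.3, 112.4,  71.7]))
(np.int32(21), array([654., -11.,  69.]), array([656.,  37.,  79.]), array([655.1,  12.8,  74. ]))
(np.int32(590), array([ 566., -256.,   60.]), array([ 627., -170.,  110.]), array([ 592. , -207.9,   85.5]))
(np.int32(13), array([ 613., -256.,   60.]), array([ 624., -244.,   63.]), array([ 619.2, -250.9,   62. ]))
(np.int32(30), array([ 577., -104.,   62.]), array([580., -89., 108.]), array([578.3, -96.7,  85.7]))
(np.int32(170), array([444.,  62.,  67.]), array([479.,  90.,  99.]), array([461.4,  74.4,  90.2]))
44 56
(np.int32(17), array([658.,  71.,  44.]), array([661.,  94.,  56.]), array([659.4,  81.6,  49.8]))
(np.int32(52), array([658., -29.,  44.]), array([660.,  67.,  56.]), array([659.3,  18.3,  50. ]))
(np.int32(11), array([659., -51.,  44.]), array([660., -33.,  56.]), array([659.3, -42.6,  50. ]))
(np.int32(11), array([655., 101.,  45.]), array([657., 126.,  54.]), array([655.6, 113.4,  51.6]))
(np.int32(365), array([428.,  42.,  45.]), array([495., 110.,  56.]), array([461.5,  73.9,  51.2]))
```

View pics/tc.png

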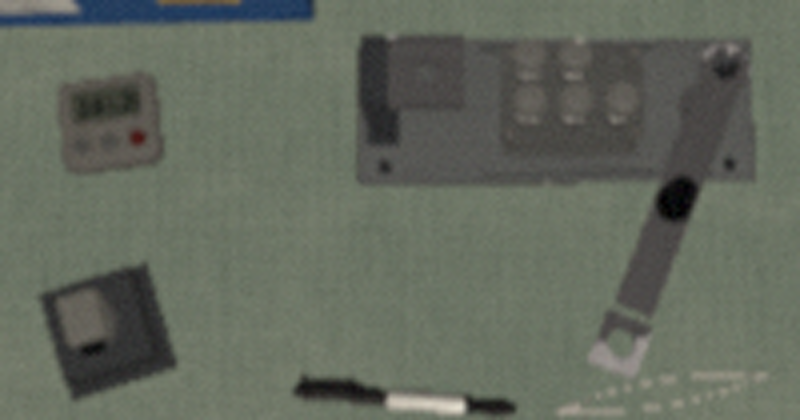

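The crop (scale 4, offset (215,205)) shows the hinge at (724,63), the bar's end hole at (621,343), the fork hole at (427,72) and the pin head at (85,318). The button points down-image at (92,348), which is roughly world −x.

```bash
python3 - <<'E'
from h import *
i=manip.camera_info('top'); d=np.load('top0.npy'); C=cloud(i,d)
px={'hinge':(724,63,126),'end':(621,343,118),'fork':(427,72,125.5),'knobtop':(677,199,162),'head':(84,318,92),'button':(93,349,75)}
w={}
for k,(u,v,z) in px.items():
    u,v=215+u/4,205+v/4; w[k]=atz(i,[(u-.4,v-.4)],z)[0]; print(k,w[k].round(1),C[round(v),round(u)].round(1))
n=np.linalg.norm
print('h-f',n((w['hinge']-w['fork'])[:2]),'h-e',n((w['hinge']-w['end'])[:2]),'h-k',n((w['hinge']-w['knobtop'])[:2]))
S=C[265:310,220:265]
for a,b in((84,100),(46,56)):
    m=S[(S[...,2]>a)&(S[...,2]<b)]; print(cv2.minAreaRect(m[:,:2].astype(np.float32)),np.median(m[:,2]))
m=C[205:235,300:345].reshape(-1,3); m=m[(m[:,2]>115)&(m[:,2]<136)]; print('fork',cv2.minAreaRect(m[:,:2].astype(np.float32)),np.median(m[:,2]))
E
```

```text
hinge [ 598.7 -296.9  126. ] [ 596.9 -297.6  127.3]
end [ 440.6 -233.8  118. ] [ 449.3 -243.     2.3]
fork [ 596.5 -127.2  125.5] [ 623.7 -125.9    6.6]
knobtop [ 514.5 -263.3  162. ] [ 512.5 -263.2  165.3]
head [461.7  74.1  92. ] [461.6  72.4  95.5]
button [445.2  72.   75. ] [444.8  71.4  76.1]
h-f 169.7838337625757 h-e 170.26796633721804 h-k 90.71803559849926
((461.3277282714844, 75.650390625), (34.63463592529297, 24.532474517822266), 15.920514106750488) 93.07148568111802
((463.35565185546875, 76.71066284179688), (56.56861114501953, 56.589088439941406), 17.37220573425293) 51.330254104171445
fork ((597.468017578125, -118.1885986328125), (57.6318473815918, 40.746315002441406), 89.19860076904297) 125.95089854380672
```

```bash
python3 - <<'E'
from h import *
i=manip.camera_info('top'); d=np.load('top0.npy'); C=cloud(i,d).reshape(-1,3)
for y in range(-320,160,40):
    m=C[(abs(C[:,1]-y)<20)&(C[:,0]>300)&(C[:,0]<780)]
    print(y,[ (z,(m[m[:,2]>z,0].min().round() if (m[:,2]>z).any() else None)) for z in (140,180,210,240,280)])
m=C[(C[:,2]>150)&(C[:,0]>600)&(C[:,0]<800)&(C[:,1]<100)&(C[:,1]>-75)];print(m.min(0),m.max(0))
E
```

```text
-320 [(140, None), (180, None), (210, None), (240, None), (280, None)]
-280 [(140, np.float64(509.0)), (180, None), (210, None), (240, None), (280, None)]
-240 [(140, np.float64(512.0)), (180, None), (210, None), (240, None), (280, None)]
-200 [(140, None), (180, None), (210, None), (240, None), (280, None)]
-160 [(140, np.float64(345.0)), (180, np.float64(345.0)), (210, np.float64(345.0)), (240, np.float64(345.0)), (280, np.float64(345.0))]
-120 [(140, None), (180, None), (210, None), (240, None), (280, None)]
-80 [(140, np.float64(742.0)), (180, np.float64(757.0)), (210, None), (240, None), (280, None)]
-40 [(140, np.float64(641.0)), (180, np.float64(644.0)), (210, np.float64(645.0)), (240, None), (280, None)]
0 [(140, np.float64(641.0)), (180, np.float64(644.0)), (210, np.float64(645.0)), (240, np.float64(761.0)), (280, None)]
40 [(140, np.float64(645.0)), (180, np.float64(645.0)), (210, np.float64(657.0)), (240, np.float64(758.0)), (280, None)]
80 [(140, np.float64(644.0)), (180, np.float64(644.0)), (210, np.float64(650.0)), (240, np.float64(759.0)), (280, None)]
120 [(140, np.float64(641.0)), (180, np.float64(645.0)), (210, np.float64(646.0)), (240, np.float64(758.0)), (280, None)]
[643.85635804 -64.1515426  150.31443388] [799.97378517  99.96008798 256.86781053]
```

Call:
step_arm --series '[30,25,0,0.15,0,30,25,0,0.18,0,30,25,0,0.18,0,30,25,0,0.18,0,30,25,0,0.18,0,30,25,0,0.18,0,30,25,0,0.18,0,30,25,0,0.18,0,30,25,0,0.18,0,30,15,0,0.18,0,29,11,0,0.07,0]'

```text
clock: 1.48
eef_pos: [519.5, -264.4, 230.2]
eef_rot: [-3.141, -0.0, 2.196]
wrist_force: [0.1, -0.5, -0.1]
finger_gap: 94.0
finger_force: 0.0
```

Call:
step_arm --series '[0,0,-40,0,0,0,0,-38,0,0,0,0,0,0,0,0,0,0,0,1,0,0,0,0,1,0,0,0,0,1,0,0,0,0,1,0,0,0,0,1,0,0,0,0,1]' --squeeze 8

```text
clock: 2.6
eef_pos: [518.5, -265.3, 152.5]
eef_rot: [-3.142, -0.0, 2.192]
wrist_force: [0.6, 0.2, -0.2]
finger_gap: 37.5
finger_force: 0.0
```

Call:
step_arm --series '[0,0,0,0,1,0,0,0,0,1,0,0,0,0,1,0,0,0,0,1,0,0,0,0,1]'

```text
clock: 3.22
eef_pos: [518.5, -265.3, 152.4]
eef_rot: [-3.141, -0.0, 2.192]
wrist_force: [-1.0, 0.0, -0.1]
finger_gap: 17.9
finger_force: 8.0
```

```bash
python3 - <<'E'
from h import *
s=manip.read_state(); print(s['eef_pos'],s['finger_gap'],s['finger_force'],s['wrist_force'])
h=np.array([598.7,-297]); k=s['eef_pos'][:2]; print(np.linalg.norm(k-h)); a0=np.arctan2(*(k-h)[::-1]); a1=np.pi/2+.013
print(a0,a1)
P=[h+85*np.array([np.cos(a),np.sin(a)]) for a in np.linspace(a0,a1,13)]
print(np.diff(np.array([k]+P[1:]),axis=0).round(1).tolist())
E
```

```text
[ 518.4624583  -265.29892254  152.38976697] 17.885388116596324 7.999999970197678 [-1.00205926  0.03522235 -0.13281316]
86.27294715367681
2.7653258960447227 1.5837963267948965
[[4.6, 7.2], [4.2, 7.2], [4.9, 6.8], [5.5, 6.3], [6.1, 5.7], [6.6, 5.1], [7.1, 4.4], [7.5, 3.7], [7.8, 2.9], [8.1, 2.1], [8.3, 1.3], [8.3, 0.5]]
```

Call:
step_arm --series '[4,7,0,-0.05,1,4.2,7.2,0,-0.05,1,4.9,6.8,0,-0.05,1,5.5,6.3,0,-0.05,1,6.1,5.7,0,-0.05,1,6.6,5.1,0,-0.05,1,7.1,4.4,0,-0.05,1,7.5,3.7,0,-0.05,1,7.8,2.9,0,-0.05,1,8.1,2.1,0,-0.05,1,6,1,0,-0.05,1,0,0,0,0,1]'

```text
clock: 4.72
eef_pos: [586.4, -212.7, 152.1]
eef_rot: [-3.141, -0.001, 1.642]
wrist_force: [-1.5, 3.6, -0.7]
finger_gap: 17.5
finger_force: 8.0
```

Call:
step_arm --series '[3,0,0,0,1,3,0,0,0,1,3,0,0,0,1,2,0,0,0,1]'

```text
clock: 5.22
eef_pos: [597.3, -213.0, 152.2]
eef_rot: [-3.141, -0.0, 1.642]
wrist_force: [-1.6, 2.7, -2.4]
finger_gap: 17.9
finger_force: 8.0
```

Call:
step_arm --series '[1,0,0,0,1,1,0,0,0,1,0,0,0,0,1]'

```text
clock: 5.6
eef_pos: [598.6, -213.1, 152.2]
eef_rot: [-3.139, -0.001, 1.642]
wrist_force: [-7.1, 4.4, -1.3]
finger_gap: 17.5
finger_force: 8.0
```

Call:
step_arm --series '[1,0,0,0,1,1,0,0,0,1,0,0,0,0,1]'

```text
clock: 5.98
eef_pos: [599.7, -213.1, 152.1]
eef_rot: [-3.137, -0.001, 1.642]
wrist_force: [-16.3, 5.5, 1.5]
finger_gap: 20.1
finger_force: 8.0
```

Call:
step_arm --series '[-2,0,0,0,0.5,0,0,0,0,0,0,0,0,0,0,0,0,0,0,0,0,0,0,0,0,0,0,30,0,0,0,0,40,0,0,-30,30,30,0,0,-30,50,0,0.04,0,-30,50,0,0.04,0,-30,50,0,0.04,0,-10,50,0,0.04,0,-5,50,0,0.03,0,0,8,0,0.03,0,0,0,0,0,0]'

```text
clock: 7.85
eef_pos: [464.4, 74.8, 252.5]
eef_rot: [3.142, 0.0, 1.863]
wrist_force: [0.4, -1.0, -0.9]
finger_gap: 94.0
finger_force: 0.0
```

```bash
python3 - <<'E'
from h import *
s=manip.read_state(); print(s['eef_pos'],s['eef_rot'],s['finger_gap'])
p,d,i=cam('top'); q,e,j=cam('scene'); np.save('t1.npy',d)
cv2.imwrite('pics/c1.png',np.hstack([cv2.resize(p[205:305,215:415],(800,400),interpolation=cv2.INTER_CUBIC)]+[]))
cv2.imwrite('pics/s1.png',cv2.resize(q[220:360,220:400],None,fx=4,fy=4,interpolation=cv2.INTER_CUBIC))
E
```

```text
[464.43384338  74.84824367 252.46950771] [3.14151502e+00 2.09530732e-04 1.86274723e+00] 93.97788142272631
```

View pics/c1.png

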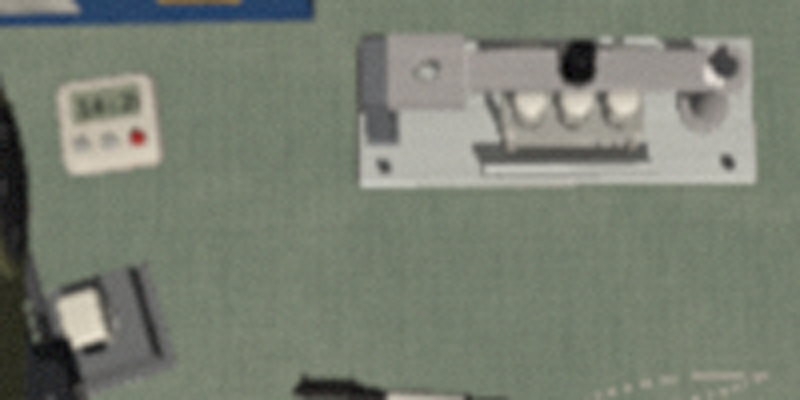

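View pics/s1.png

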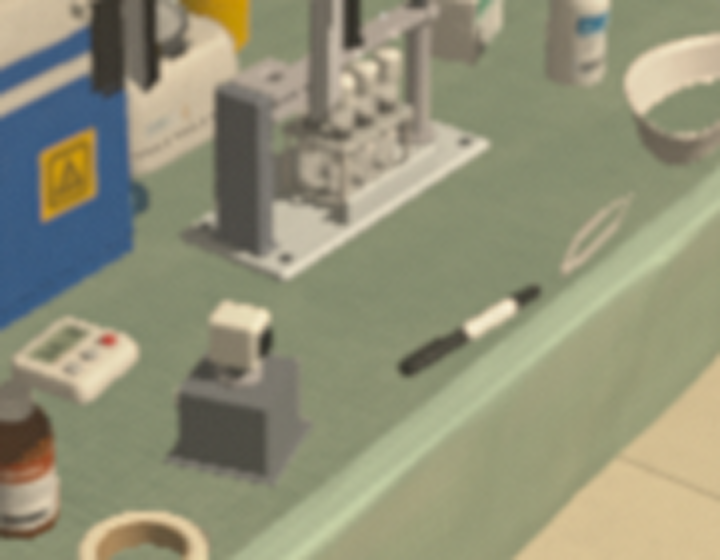

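The bar is closed now: the fork hole at crop (427,71) shows the light background through all three plates. The pin stands undisturbed at (84,317) with its button towards −x.

Call:
step_arm --series '[-4,-0.5,-40,0,0,0,0,-40,0,0,0,0,-40,0,0,0,0,-30,0,0,0,0,-18,0,0,0,0,0,0,0.5,0,0,0,0,0.75,0,0,0,0,1,0,0,0,0,1,0,0,0,0,1,0,0,0,0,1,0,0,0,0,1,0,0,0,0,1,0,0,0,0,1,0,0,0,0,1]' --squeeze 25

```text
clock: 9.82
eef_pos: [460.5, 74.4, 84.8]
eef_rot: [3.141, 0.0, 1.862]
wrist_force: [-3.5, 0.9, 6.5]
finger_gap: 29.5
finger_force: 24.8
```

Call:
step_arm --series '[0,0,15,0,1,0,0,35,0,1,0,0,45,0,1,0,0,40,0,1,10,-30,0,-0.05,1,20,-40,0,-0.06,1,30,-40,0,-0.06,1,30,-40,0,-0.06,1,26,-31,0,-0.06,1,20,-20.6,0,0,1,0,0,0,0,1,0,0,0,0,1]'

```text
clock: 11.32
eef_pos: [595.9, -126.8, 219.7]
eef_rot: [-3.141, -0.0, 1.572]
wrist_force: [-0.5, 0.9, -2.1]
finger_gap: 29.8
finger_force: 24.6
```

```bash
python3 - <<'E'
from h import *
s=manip.read_state(); print(s['eef_pos'],s['eef_rot'],s['finger_gap'],s['wrist_force'])
p,d,i=cam('top'); q,e,j=cam('scene'); np.save('t2.npy',d)
T=s['eef_pos']
pts=[T+[0,0,-33],T+[0,0,-69],[596.5,-127.2,125.5]]
print(proj(i,pts).round(1).tolist(),proj(j,pts).round(1).tolist())
a=cv2.resize(p[190:270,270:350],(400,400),interpolation=cv2.INTER_CUBIC)
b=cv2.resize(q[195:275,250:330],(400,400),interpolation=cv2.INTER_CUBIC)
cv2.imwrite('pics/c2.png',np.hstack([a,b]))
E
```

```text
[ 595.88549912 -126.77317045  219.67555311] [-3.14119868e+00 -1.79813177e-04  1.57199465e+00] 29.844432339482474 [-0.4871343   0.86060826 -2.05980707]
[[320.4, 216.3], [320.9, 220.3], [321.4, 222.6]] [[288.2, 219.2], [288.2, 231.7], [288.2, 240.1]]
```

View pics/c2.png

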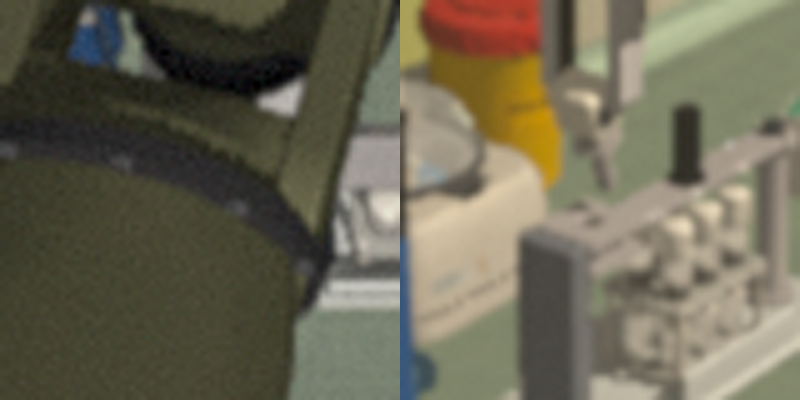

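The pin is tilted in the grip. In the right half the head is at crop (580,105) and the tip at (607,185), where an upright pin would appear vertical. I'll measure the lean from the depth data.

```bash
python3 - <<'E'
from h import *
T=manip.read_state()['eef_pos']
q,e,j=cam('scene'); C=cloud(j,e)
m=(abs(C[...,0]-T[0])<50)&(abs(C[...,1]-T[1])<40)&(C[...,2]>135)&(C[...,2]<235)
for v in range(195,245):
    u=np.where(m[v])[0]
    if len(u):
        c=C[v,u]; print(v,u.min(),u.max(),len(u),c[:, 0].mean().round(1),c[:,1].mean().round(1),c[:,2].mean().round(1),c[:,0].min().round(),c[:,0].max().round())
print(T,rot(j).round(2).tolist())
b=cv2.resize(q[205:240,268:308],(800,700)[:2],interpolation=cv2.INTER_CUBIC)[:600]
cv2.imwrite('pics/z.png',cv2.resize(b,(640,480)))
E
```

```text
200 283 284 2 615.9 -132.7 234.0 616.0 616.0
201 278 284 2 620.8 -128.4 231.3 616.0 625.0
202 278 284 7 614.7 -120.9 232.3 611.0 623.0
203 278 284 7 615.8 -122.2 228.9 613.0 622.0
204 278 297 8 610.5 -123.7 226.9 572.0 625.0
205 278 297 13 596.4 -122.6 228.0 569.0 626.0
206 278 297 14 594.3 -122.0 225.9 570.0 621.0
207 278 297 14 594.8 -122.7 222.8 571.0 623.0
208 278 297 16 595.1 -122.0 220.2 569.0 620.0
209 278 297 19 594.3 -121.4 217.8 570.0 622.0
210 278 297 20 592.6 -119.9 215.9 570.0 621.0
211 278 297 20 592.2 -119.5 213.4 572.0 623.0
212 279 297 19 587.9 -116.1 212.8 571.0 615.0
213 279 297 19 586.7 -114.7 210.8 571.0 608.0
214 279 296 18 588.1 -114.3 207.7 571.0 612.0
215 280 295 16 587.4 -113.4 205.4 570.0 613.0
216 280 294 15 590.0 -114.6 201.5 578.0 613.0
217 280 293 14 591.1 -113.9 198.6 580.0 609.0
218 281 293 13 591.3 -116.2 195.0 581.0 612.0
219 281 292 12 593.1 -116.4 191.6 581.0 613.0
220 282 293 12 592.3 -119.6 187.9 581.0 607.0
221 284 293 10 590.9 -122.0 184.6 585.0 602.0
222 284 293 10 593.2 -124.8 180.1 585.0 608.0
223 284 292 9 596.1 -126.3 175.9 586.0 606.0
224 284 292 9 594.7 -124.5 174.1 585.0 607.0
225 285 291 7 593.1 -122.5 172.3 588.0 602.0
226 288 291 4 596.2 -132.8 164.9 595.0 598.0
227 288 291 4 595.5 -131.9 162.5 594.0 600.0
228 288 292 5 597.7 -136.8 157.3 592.0 603.0
229 288 292 5 597.8 -136.9 154.2 595.0 604.0
230 289 292 4 597.5 -138.7 150.7 595.0 600.0
231 289 292 4 598.3 -139.7 147.2 596.0 601.0
232 290 292 3 596.8 -140.0 144.6 597.0 597.0
[ 595.93324066 -126.537347    219.86739431] [[-0.81, -0.27, 0.52], [-0.58, 0.34, -0.74], [0.02, -0.9, -0.44]]
```

View pics/z.png

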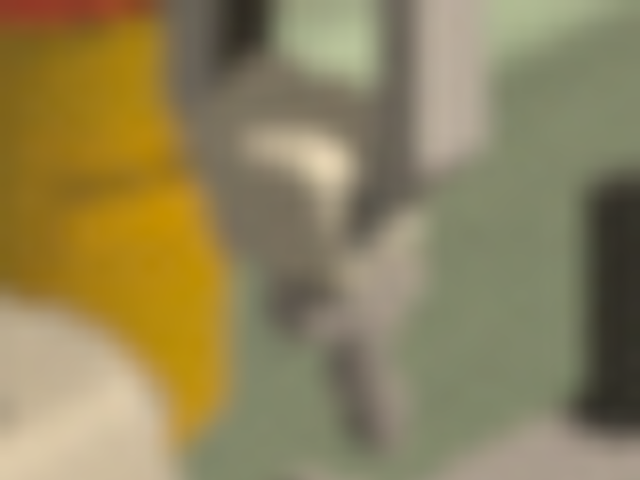

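The lean is about 20° about x, with the tip towards −y. That fits a swing in the grip when I braked. I'll re-seat the pin in the block and grip it again, harder, then move with gentler ramps.

Call:
step_arm --series '[-3,5,0,0,1,-7,10,0,0,1,-10,17,0,0,1,-15,25,0,0,1,-20,32,0,0,1,-20,32,0,0,1,-20,32,0,0,1,-15,25,0,0,1,-12,19,-10,0,1,-8,12,-20,0,1,-4,6,-25,0,1,-1,2,-20,0,1,0,0,-5,0,1,0,0,0,0,1]' --squeeze 25

```text
clock: 13.22
eef_pos: [461.3, 89.9, 139.9]
eef_rot: [3.141, -0.0, 1.572]
wrist_force: [1.5, 0.1, -2.1]
finger_gap: 30.3
finger_force: 25.1
```

```bash
cat > lean.py <<'E'
from h import *
s=manip.read_state();T=s['eef_pos'];print(T.round(1),s['eef_rot'][2].round(3),s['finger_gap'])
q,e,j=cam('scene'); C=cloud(j,e)
m=(abs(C[...,0]-T[0])<45)&(abs(C[...,1]-T[1])<40)&(C[...,2]>T[2]-90)&(C[...,2]<T[2]-5)&(C[...,2]>53)
v0,u0=[x.min() for x in np.where(m)]
for v in range(480):
    u=np.where(m[v])[0]
    if len(u): c=np.median(C[v,u],axis=0)-T; print(v,u.min(),u.max(),c.round(1))
o=proj(j,[T+[0,0,-20]])[0].astype(int)
import sys
if len(sys.argv)>1: cv2.imwrite(sys.argv[1],cv2.resize(q[o[1]-30:o[1]+40,o[0]-40:o[0]+40],(640,560),interpolation=cv2.INTER_CUBIC)); print('crop origin',o-[40,30])
E
python3 lean.py pics/l1.png
```

```text
[461.3  89.9 139.9] 1.572 30.294458882950803
283 271 271 [18.7 -7.8 -7.7]
284 263 264 [28.2  7.1 -6.8]
285 263 274 [19.4  5.8 -6.2]
286 263 273 [16.7  7.9 -7.2]
287 264 277 [ 7.9  6.9 -6.1]
288 264 277 [ 5.4  9.6 -7.5]
289 265 286 [ 0.2 10.2 -8.1]
290 265 286 [-5.1 10.6 -8.6]
291 265 286 [-10.2  12.9  -9.4]
292 265 284 [ -9.9  14.3 -10.6]
293 266 283 [-10.5  14.5 -12.6]
294 266 282 [ -9.6  15.1 -16.3]
295 266 282 [-11.5  13.2 -19.3]
296 267 281 [ -8.6  13.3 -22.8]
297 267 281 [ -7.   11.1 -25.5]
298 268 281 [ -5.8  11.2 -30.8]
299 270 281 [ -8.5  11.4 -33.1]
300 270 281 [ -7.1   6.8 -37. ]
301 270 281 [ -7.6   2.5 -44.1]
302 271 280 [ -1.8   3.  -45.5]
303 271 279 [ -2.9   5.  -46.8]
304 273 280 [ -1.6   2.8 -49.7]
305 275 280 [  0.   -7.6 -59. ]
306 276 280 [  1.3  -9.1 -63.8]
307 274 281 [  0.5 -10.7 -67.3]
308 271 283 [  2.3 -14.  -71.3]
309 269 283 [  6.  -14.7 -74.7]
310 271 286 [  3.1 -15.2 -85.8]
311 270 289 [ -1.2 -25.2 -85.4]
312 268 292 [ 22.5  -6.4 -86.5]
313 268 289 [ -9.8 -25.7 -86.4]
314 266 289 [ 18.7   2.  -86.5]
315 267 289 [ -0.8  -7.4 -86.2]
316 265 288 [ -5.8  -6.7 -86.2]
317 263 287 [  8.9   9.8 -86. ]
318 268 288 [-11.5   0.2 -85.8]
319 273 283 [-10.6   4.5 -86.6]
320 280 283 [-19.9   3.4 -86.2]
321 280 281 [-20.7   8.  -86.1]
crop origin [235 261]
```

View pics/l1.png

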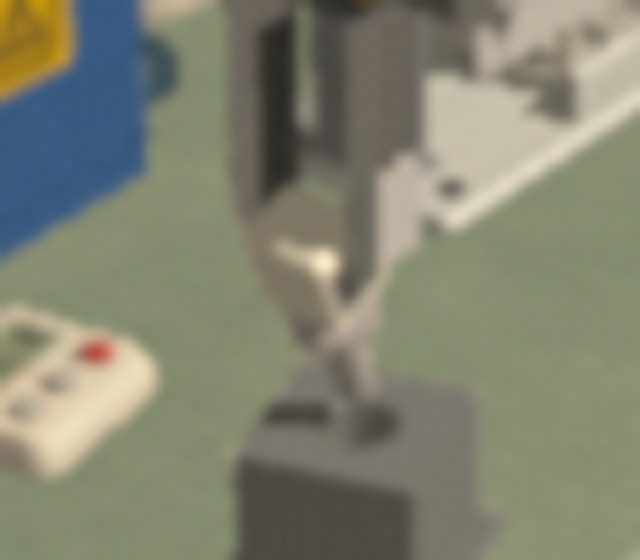

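```bash
python3 - <<'E'
from h import *
j=manip.camera_info('scene')
f=lambda u,v,z:atz(j,[(235+u/8-.4,261+v/8-.4)],z)[0].round(1)
print('A',f(375,425,50),'B',f(295,412,50), 'tip',f(358,402,72))
print(f(240,462,50),f(410,492,50),f(478,390,50),f(300,362,50))
E
```

```text
A [461.   69.2  50. ] B [483.9  78.2  50. ] tip [451.3  88.5  72. ]
[479.8 107.5  50. ] [431.7  89.6  50. ] [448.5  36.4  50. ] [499.9  56.8  50. ]
```

Call:
step_arm --series '[1,0,-10,0,1,0,0,-8,0,1,0,-2,-5,0,1,0,0,0,0,1]'

```text
clock: 13.78
eef_pos: [462.1, 87.6, 116.0]
eef_rot: [-3.141, 0.0, 1.572]
wrist_force: [1.1, 0.2, -2.7]
finger_gap: 30.1
finger_force: 24.8
```

Call:
step_arm --series '[0,-4,-5,0,1,0,-3,-5,0,1,0,0,0,0,1]' --squeeze 15

```text
clock: 14.15
eef_pos: [462.1, 80.6, 106.0]
eef_rot: [-3.141, -0.0, 1.571]
wrist_force: [-0.2, 1.5, -3.1]
finger_gap: 30.3
finger_force: 14.9
```

```bash
python3 lean.py pics/l2.png|tail -32
```

```text
[462.1  80.6 106. ] 1.571 30.313144830658047
294 273 274 [18.8 -7.5 -7.8]
295 267 272 [18.4  1.8 -6.3]
296 266 275 [17.9  5.  -6.5]
297 266 279 [12.9  6.6 -6.4]
298 266 280 [10.6  6.5 -7.6]
299 267 289 [ 4.7  9.8 -7.9]
300 268 289 [-3.8 10.7 -7.2]
301 268 289 [-7.2 11.  -8.6]
302 268 288 [-8.1 12.5 -9.3]
303 268 287 [-11.8  14.3 -11.6]
304 268 285 [-10.5  15.8 -13.5]
305 269 284 [-10.8  15.1 -15.4]
306 269 284 [-10.4  15.3 -19.4]
307 269 284 [ -9.3  14.2 -24.9]
308 270 289 [ -7.6  12.9 -28.7]
309 270 293 [ -7.1   0.6 -33.3]
310 269 293 [ -8.9   4.6 -36.1]
311 268 293 [ -6.1   0.6 -46.1]
312 272 287 [ -7.4   3.8 -44.6]
313 266 289 [  1.6   3.7 -47.7]
314 267 287 [ -3.6   4.3 -48.6]
315 272 288 [ -5.1   5.1 -50.5]
316 271 282 [  1.3   9.3 -52.7]
317 268 287 [ -5.6  10.4 -51.8]
318 268 286 [ -5.4  13.7 -52.6]
319 272 286 [-12.6  15.3 -51.9]
320 281 281 [-19.4  12.9 -52.7]
321 282 286 [-27.7  12.3 -52.4]
crop origin [237 272]
```

View pics/l2.png

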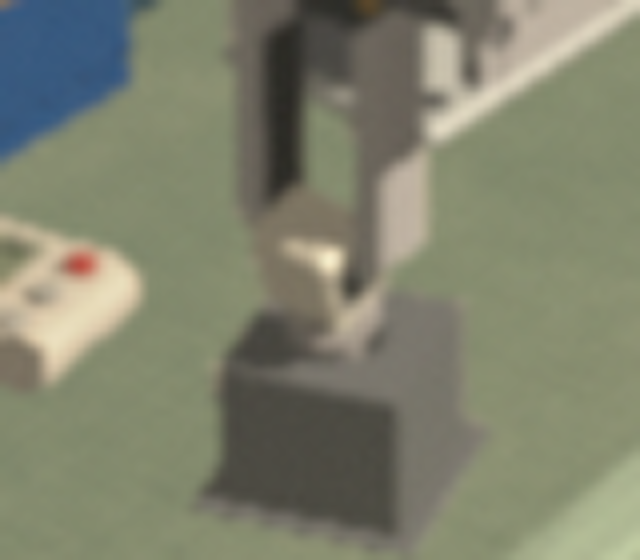

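The shank is in the block's hole and righting itself. Lowering on.

Call:
step_arm --series '[0,-2,-4,0,1,0,-1,-4,0,1,0,0,0,0,1]'

```text
clock: 14.58
eef_pos: [462.8, 77.5, 98.8]
eef_rot: [3.14, 0.0, 1.572]
wrist_force: [-1.2, -2.7, 1.5]
finger_gap: 29.9
finger_force: 14.9
```

Call:
step_arm --series '[0,0,-3,0,1,0,0,-2,0,1,0,0,0,0,1]'

```text
clock: 14.95
eef_pos: [463.0, 77.8, 94.1]
eef_rot: [3.14, -0.0, 1.572]
wrist_force: [0.1, -1.6, 5.1]
finger_gap: 29.7
finger_force: 15.1
```

Call:
step_arm --series '[0,0,-3,0,1,0,0,-3,0,1,0,0,0,0,1]'

```text
clock: 15.32
eef_pos: [463.2, 77.9, 88.3]
eef_rot: [3.139, -0.0, 1.572]
wrist_force: [0.3, 0.6, 8.0]
finger_gap: 29.8
finger_force: 15.1
```

```bash
python3 lean.py|tail -26
```

```text
[463.2  77.9  88.3] 1.572 29.81071722673569
301 267 267 [26.1  8.9 -5.4]
302 267 269 [23.9  7.1 -8.5]
303 267 269 [ 24.5   7.4 -11. ]
304 267 272 [17.5  9.1 -9.6]
305 268 289 [ 7.3 10.  -7.8]
306 268 289 [ 0.6 11.1 -7.1]
307 269 289 [-5.3  9.2 -8.4]
308 270 288 [-11.    9.7 -10.3]
309 270 293 [ -8.7   9.  -13.4]
310 270 293 [-10.7   8.6 -17.1]
311 272 290 [ -8.9   8.2 -18.3]
312 267 287 [ -5.7   8.  -27.6]
313 266 290 [ -4.4   8.1 -31.6]
314 266 289 [ -1.6   5.1 -33. ]
315 265 282 [ -0.9  10.4 -32.8]
316 267 288 [ -6.6   9.3 -33.8]
317 264 285 [ -4.7  14.3 -34.3]
318 265 285 [-11.7  12.  -34.9]
319 273 287 [-22.5  10.7 -34.3]
320 281 281 [-21.3  16.5 -34.2]
321 281 285 [-28.2  14.3 -35.2]
322 285 285 [-33.9  17.8 -33.7]
```

Call:
step_arm --series '[0,0,0,0,0.7,0,0,0,0,0.6,0,0,0,0,0.5,0,0,0,0,0.5,0,0,0,0,0.5]'

```text
clock: 16.0
eef_pos: [462.3, 77.8, 87.3]
eef_rot: [-3.141, 0.0, 1.572]
wrist_force: [-0.4, -0.0, 0.3]
finger_gap: 47.1
finger_force: 0.0
```

```bash
cat > head.py <<'E'
from h import *
s=manip.read_state();T=s['eef_pos'];print(T.round(1),s['finger_gap'],s['wrist_force'].round(1))
Q=[]
for k in range(4):
    q,e,j=cam('scene'); C=cloud(j,e); Q.append(C)
C=np.median(Q,axis=0); hsv=cv2.cvtColor(q,cv2.COLOR_BGR2HSV)
m=(abs(C[...,0]-463)<30)&(abs(C[...,1]-76)<25)&(C[...,2]>40)&(C[...,2]<98)
for v in range(295,322):
    u=np.where(m[v])[0]
    if len(u): print(v,' '.join('%d:%d,%d,%d'%(a,*C[v,a]) for a in u[::2]), '|',' '.join(str(x) for x in q[v,u[::2]].mean(1).astype(int)))
E
python3 head.py
```

```text
[462.3  77.8  87.3] 47.069053407682865 [-0.4 -0.   0.3]
295 266:492,86,97 270:488,76,94 272:488,69,90 277:476,65,93 279:473,62,93 | 99 42 69 171 169
296 267:491,84,94 269:488,80,93 271:490,70,88 274:479,73,93 276:474,71,94 278:469,70,95 280:466,66,95 | 88 47 51 115 143 161 178
297 267:489,86,93 269:488,80,90 271:488,72,87 273:477,79,94 275:473,76,94 277:470,72,93 279:465,71,95 281:462,67,94 | 88 46 64 107 111 119 145 148
298 267:489,85,90 269:489,79,87 271:478,84,94 273:474,82,94 275:471,79,94 277:467,76,94 279:463,74,94 281:460,71,94 283:456,68,94 | 88 47 82 108 108 106 114 118 112
299 267:490,85,87 269:488,80,85 271:477,86,92 273:473,84,93 275:468,82,94 277:465,79,94 279:460,77,94 281:457,74,94 283:454,71,94 | 90 48 91 112 110 108 108 108 108
300 266:492,86,84 268:487,84,85 270:488,76,80 272:475,84,89 274:469,85,92 276:463,84,94 278:460,81,94 280:457,78,94 282:454,74,92 | 101 72 59 111 112 112 109 109 109
301 266:492,86,81 268:488,84,82 270:488,76,78 272:474,86,88 274:469,85,90 276:462,87,93 278:456,86,95 280:454,82,94 282:453,76,91 | 103 75 58 110 114 113 111 111 113
302 267:489,8
[... 3104 characters left out ...]
 77 102 114 117 115 114
318 270:469,100,51 272:465,98,52 274:461,96,52 276:458,92,51 278:454,90,52 280:450,87,51 282:446,85,53 284:443,81,51 286:439,78,52 288:436,75,51 290:439,64,44 | 93 96 90 80 74 76 99 115 116 116 113
319 272:463,100,51 274:459,98,52 276:455,96,52 278:452,91,50 280:449,88,50 282:443,88,53 284:440,84,52 286:435,83,53 288:434,77,50 290:438,65,42 | 95 101 100 90 100 110 118 115 115 113
320 272:463,100,48 276:452,99,52 278:450,95,51 280:445,93,52 282:441,91,52 284:436,90,53 286:433,86,53 289:437,70,42 | 79 95 97 109 113 117 116 113
321 272:463,100,45 275:456,98,47 277:450,97,49 279:447,95,49 281:440,96,53 283:438,91,50 285:433,89,52 289:436,71,41 | 73 77 82 89 97 106 112 113
```

The pin is upright and seated again, with its head centred at about (465,74) and aligned with x. The tool sat 4 mm off in y, so I'll correct that, grip at 50 N and lift slowly.

Call:
step_arm --series '[0.5,-3.8,-2,0,0.5,0,0,-3,0,0.5,0,0,0,0,0.5,0,0,0,0,1,0,0,0,0,1,0,0,0,0,1,0,0,0,0,1,0,0,0,0,1,0,0,0,0,1]' --squeeze 50

```text
clock: 17.32
eef_pos: [462.8, 74.0, 82.5]
eef_rot: [3.142, -0.0, 1.572]
wrist_force: [0.4, -0.3, 0.5]
finger_gap: 31.2
finger_force: 48.7
```

```bash
python3 head.py | head -20 | cut -c1-170
```

```text
[462.8  74.   82.5] 31.23983046764662 [ 0.4 -0.3  0.5]
295 267:492,82,95 273:481,73,95 275:480,68,93 277:474,68,95 279:472,63,94 | 128 42 66 120 155
296 268:489,82,94 270:483,82,96 273:480,75,94 275:476,73,94 277:472,71,95 279:470,66,93 | 115 96 52 82 114 141
297 268:489,82,91 270:483,82,93 272:479,80,94 274:474,78,95 276:471,74,94 278:468,71,94 280:464,69,94 | 112 97 74 93 106 113 113
298 268:490,82,88 270:484,81,89 272:477,82,93 274:472,81,94 276:468,78,94 278:464,76,95 280:462,71,93 | 112 99 97 107 108 106 108
299 268:489,82,86 270:484,81,87 272:477,82,90 274:470,83,94 276:466,81,94 278:463,77,93 280:457,78,96 | 111 101 109 111 109 109 108
300 268:489,82,83 270:483,82,85 272:474,86,91 274:468,85,93 276:464,84,94 278:460,81,94 280:457,78,93 289:438,69,96 | 112 101 113 113 112 109 109 163
301 268:489,83,80 270:483,82,82 272:474,86,88 274:469,85,90 276:462,86,93 278:455,87,96 280:452,83,95 282:447,83,97 288:437,74,96 290:437,66,92 | 114 102 113 115 113 111 
302 268:491,81,76 270:484,81,79 272:475,85,84 274:467,87,88 276:462,86,90 278:455,88,94 280:452,83,92 282:449,80,92 284:441,83,9
[... 1223 characters left out ...]
11 113 130 96 89
310 269:492,76,51 271:488,74,52 273:483,72,52 275:465,86,67 277:460,86,69 279:453,86,72 281:451,82,71 283:444,83,74 285:438,83,76 287:437,78,74 289:438,69,69 | 108 74 83 
311 268:491,81,51 270:486,80,53 272:484,75,51 274:476,78,56 276:462,87,66 278:455,88,70 280:450,86,70 282:448,81,69 284:442,82,71 286:437,81,73 288:436,75,70 | 109 71 69 
312 267:489,87,53 269:486,84,52 271:483,80,51 273:476,81,54 275:472,79,55 277:465,80,59 279:454,86,66 281:458,73,58 283:445,82,68 285:439,83,71 287:453,57,51 289:449,55,5
313 266:488,92,53 268:485,89,52 270:482,84,51 272:478,83,52 274:471,84,55 276:467,81,55 278:463,79,56 280:457,78,58 282:449,80,62 284:442,82,66 286:451,64,53 288:447,61,5
```

Call:
step_arm --series '[0,0,2,0,1,0,0,4,0,1,0,0,6,0,1,0,0,8,0,1,0,0,10,0,1,0,0,10,0,1,0,0,6,0,1,0,0,4,0,1,0,0,0,0,1]'

```text
clock: 18.65
eef_pos: [462.9, 74.0, 132.6]
eef_rot: [3.141, -0.0, 1.572]
wrist_force: [0.4, -1.7, -1.5]
finger_gap: 31.0
finger_force: 48.7
```

```bash
python3 lean.py
```

```text
[462.9  74.  132.6] 1.572 30.99485270613309
283 267 267 [31.1  5.9 -6.5]
284 267 270 [25.1  6.8 -5.5]
285 267 271 [24.6  8.8 -8. ]
286 267 271 [21.6  9.3 -9. ]
287 268 273 [16.7 10.4 -9.6]
288 268 290 [ 9.4  8.6 -8.6]
289 269 290 [-0.8 11.8 -8.3]
290 270 290 [-11.    8.9  -7.5]
291 270 289 [-10.8   9.1 -10.3]
292 273 288 [-12.7   8.3 -11.3]
293 273 286 [-10.8   7.6 -16.3]
294 272 285 [ -3.1   7.4 -23.9]
295 273 284 [ -2.6   7.1 -26.2]
296 273 283 [ -3.9   9.3 -26.5]
297 274 282 [ -6.3  12.2 -28.3]
298 276 280 [ -1.    6.1 -36.2]
299 276 280 [  0.    4.7 -38.1]
300 276 280 [  0.8   4.6 -40.1]
301 276 280 [  0.9   3.8 -43.7]
302 276 280 [ -0.6   5.7 -45.5]
303 276 280 [  0.3   3.5 -49. ]
304 276 281 [  0.4   4.4 -51.2]
305 272 280 [  1.7   6.3 -54. ]
306 273 280 [ -0.4   5.8 -56.8]
307 273 280 [  0.9   3.5 -60.4]
308 277 289 [  1.7 -17.8 -78.1]
309 269 287 [ 16.4  -8.8 -78.8]
310 275 290 [  2.  -13.3 -78.2]
311 269 291 [ -1.  -11.6 -78.9]
312 267 288 [  2.3  -2.6 -78.4]
313 269 291 [-10.3  -7.3 -79.1]
314 266 288 [-13.9  -5.  -79.3]
315 269 287 [ -4.1   7.  -79. ]
316 266 282 [ -0.9  15.8 -78.8]
317 265 288 [  5.8  27.4 -78.8]
318 269 288 [-18.1  11.4 -79.1]
319 278 286 [-20.8  16.6 -77.8]
320 278 284 [-20.8  20.3 -78.6]
```

The pin now hangs upright: the shank stays at columns 276–280 and a constant y. Carrying it gently to the fork.

Call:
step_arm --series '[0,0,5,0,1,0,0,12,0,1,0,0,18,0,1,2,-3,18,0,1,4,-6,15,0,1,7,-10,8,0,1,10,-15,4,0,1,13,-20,0,0,1,15,-23,0,0,1,15,-23,0,0,1,15,-23,0,0,1,14,-21,0,0,1,12,-18,0,0,1,10,-15,0,0,1,7,-11,0,0,1,5,-8,0,0,1,3,-4,0,0,1,1.5,-1.5,0,0,1,0,0,0,0,1]'

```text
clock: 21.08
eef_pos: [596.3, -127.3, 212.5]
eef_rot: [3.142, 0.0, 1.572]
wrist_force: [0.4, 1.7, -2.1]
finger_gap: 30.8
finger_force: 48.7
```

```bash
python3 lean.py; python3 - <<'E'
from h import *
q,e,j=cam('scene'); T=manip.read_state()['eef_pos']
C=np.median([cloud(j,cam('scene')[1]) for k in range(4)],axis=0)
m=(C[...,0]>560)&(C[...,0]<635)&(C[...,1]>-160)&(C[...,1]<-80)&(C[...,2]>118)&(C[...,2]<135)
P=C[m]; print(len(P),np.median(P[:,2]),cv2.minAreaRect(P[:,:2].astype(np.float32)))
for v in range(228,252):
    u=np.where(m[v])[0]
    if len(u): print(v,' '.join('%d:%d,%d,%d/%d'%(a,*C[v,a],q[v,a].mean()) for a in u))
b=q[190:260,250:330]
cv2.imwrite('pics/f.png',cv2.resize(b,(800,700),interpolation=cv2.INTER_CUBIC)[100:])
E
```

```text
[ 596.3 -127.3  212.5] 1.572 30.840873990640354
210 278 278 [31.7  3.  -7.1]
211 278 279 [28.4  4.9 -8.5]
212 278 280 [25.1  8.7 -9.2]
213 278 285 [13.9  9.3 -8.6]
214 279 298 [ 5.5 12.  -8.7]
215 279 298 [-9.1  8.6 -8.7]
216 280 297 [-10.4  10.  -11.7]
217 285 296 [-12.4   8.  -13.6]
218 283 295 [ -8.5   4.1 -19.8]
219 282 293 [ -2.5   5.9 -23. ]
220 282 292 [ -2.4   8.9 -25.8]
221 283 291 [ -6.9  11.9 -26.5]
222 285 289 [ -7.8  14.6 -26.9]
223 285 289 [ -0.3   5.6 -35.3]
224 285 289 [  0.9   3.8 -38. ]
225 285 289 [  0.4   4.6 -40.4]
226 285 289 [ -0.1   5.1 -43.8]
227 285 289 [  1.    4.3 -46.2]
228 285 289 [ -1.3   6.7 -49.5]
229 285 289 [ -1.3   5.1 -53.1]
230 285 289 [  0.6   4.7 -55.3]
231 285 289 [  0.3   4.7 -58.6]
232 286 288 [  0.5   6.4 -61.5]
233 287 287 [  3.5   0.8 -66.8]
234 286 287 [ 22.9 -21.3 -83.5]
235 284 290 [ 17.9 -17.5 -84.4]
236 282 297 [ 12.1 -13.  -83.7]
237 280 299 [  7.6 -10.6 -84.4]
238 278 297 [  9.5  -7.7 -84. ]
239 276 297 [  8.   -3.2 -84.4]
240 275 296 [  2.4   8.  -84.4]
241 273 294 [  2.3  17.  -84. ]
242 273 293 [  1.6  22.2 -84.4]
243 273 290 [ 
[... 4129 characters left out ...]
123/71 278:601,-90,123/72 279:599,-92,123/78 280:595,-91,124/83 281:591,-91,126/87 282:588,-91,127/95 283:585,-91,128/101 284:582,-91,128/111 285:582,-95,127/118 286:581,-99,126/118 287:581,-103,124/115
246 276:608,-90,118/69 277:605,-91,118/69 278:602,-91,119/71 279:599,-92,120/70 280:595,-91,121/72 281:590,-89,124/73 282:588,-91,124/77 283:585,-92,124/85 284:582,-92,125/104 285:582,-95,124/113 286:582,-100,122/113 287:582,-104,120/110
247 278:601,-90,118/71 280:595,-91,119/71 281:591,-91,120/70 282:588,-90,121/70 283:586,-93,121/75 284:583,-92,122/93 285:581,-95,121/108 286:580,-97,121/110 287:581,-103,118/116
248 282:588,-90,118/69 283:584,-90,119/74 284:582,-91,120/90 285:581,-95,119/105
```

The pin hangs upright over the fork. The comparison puts the hole about (+1,−1) mm from the pin's axis, so I'll correct and lower while watching the force.

Call:
step_arm --series '[0.8,-0.8,-5,0,1,0,0,-8,0,1,0,0,-5,0,1,0,0,-3,0,1,0,0,0,0,1]'

```text
clock: 22.0
eef_pos: [597.1, -128.3, 191.2]
eef_rot: [-3.141, -0.0, 1.572]
wrist_force: [-0.8, 1.3, -2.5]
finger_gap: 31.0
finger_force: 48.7
```

Call:
step_arm --series '[0,0,-2,0,1,0,0,0,0,1]'

```text
clock: 22.25
eef_pos: [597.2, -128.5, 189.6]
eef_rot: [3.141, 0.0, 1.572]
wrist_force: [1.0, -1.0, -1.5]
finger_gap: 30.7
finger_force: 49.0
```

Call:
step_arm --series '[0,0,-2,0,1,0,0,-2,0,1,0,0,0,0,1]'

```text
clock: 22.62
eef_pos: [597.6, -128.5, 185.5]
eef_rot: [3.14, 0.001, 1.572]
wrist_force: [5.5, -3.0, -3.0]
finger_gap: 29.7
finger_force: 50.0
```

Call:
step_arm --series '[0,0,-2,0,1,0,0,-2,0,1,0,0,0,0,1]'

```text
clock: 23.0
eef_pos: [597.6, -128.8, 181.4]
eef_rot: [3.14, 0.001, 1.572]
wrist_force: [5.4, -4.3, -3.4]
finger_gap: 29.4
finger_force: 50.0
```

The shank is in the hole, which pushes it towards +x and −y. I'll relieve that and go on.

Call:
step_arm --series '[0.7,-0.6,-2,0,1,0,0,-2,0,1,0,0,0,0,1]'

```text
clock: 23.38
eef_pos: [597.8, -129.1, 177.2]
eef_rot: [-3.142, 0.0, 1.572]
wrist_force: [2.2, -4.5, -2.5]
finger_gap: 29.8
finger_force: 50.0
```

Call:
step_arm --series '[0,0,-3,0,1,0,0,-3,0,1,0,0,0,0,1]'

```text
clock: 23.75
eef_pos: [597.9, -129.1, 171.0]
eef_rot: [3.141, 0.0, 1.572]
wrist_force: [4.0, -5.7, -4.0]
finger_gap: 29.8
finger_force: 50.0
```

Call:
step_arm --series '[0.4,-0.6,-3,0,1,0,0,-3,0,1,0,0,0,0,1]'

```text
clock: 24.12
eef_pos: [598.1, -129.4, 164.9]
eef_rot: [-3.141, -0.0, 1.572]
wrist_force: [2.3, -2.6, -2.3]
finger_gap: 29.9
finger_force: 50.1
```

Call:
step_arm --series '[0,0,-3,0,1,0,0,-2,0,1,0,0,0,0,1]'

```text
clock: 24.5
eef_pos: [598.3, -129.4, 160.3]
eef_rot: [3.141, -0.0, 1.572]
wrist_force: [1.7, -0.1, -1.8]
finger_gap: 29.8
finger_force: 50.2
```

Call:
step_arm --series '[0,0,-1,0,1,0,0,-1,0,1,0,0,0,0,1]'

```text
clock: 24.88
eef_pos: [598.7, -129.8, 160.0]
eef_rot: [3.139, 0.001, 1.572]
wrist_force: [0.9, 3.5, 6.0]
finger_gap: 29.7
finger_force: 50.1
```

Call:
step_arm --series '[0,0,-1,0,1,0,0,-1,0,1,0,0,0,0,1]'

```text
clock: 25.25
eef_pos: [598.9, -130.0, 158.4]
eef_rot: [3.139, 0.001, 1.572]
wrist_force: [-0.7, -4.8, 10.6]
finger_gap: 29.6
finger_force: 49.9
```

```bash
cat > fk.py <<'E'
from h import *
s=manip.read_state();T=s['eef_pos'];print(T.round(1),s['finger_gap'],s['wrist_force'].round(1))
C=np.median([cloud(j,e) for q,e,j in [cam('scene') for k in range(4)]],axis=0)
q,e,j=cam('scene')
m=(C[...,0]>570)&(C[...,0]<630)&(C[...,1]>-150)&(C[...,1]<-105)&(C[...,2]>60)&(C[...,2]<175)
for v in range(205,262):
    u=np.where(m[v])[0]; u=u[(u>279)&(u<297)]
    if len(u): print(v,' '.join('%d:%d,%d,%d/%d'%(a,*C[v,a],q[v,a].mean()) for a in u[::2]))
E
python3 fk.py
```

```text
[ 598.9 -130.   158.4] 29.56458786541059 [-0.7 -4.8 10.6]
220 285:616,-139,174/86
221 284:616,-134,173/53
222 280:620,-122,173/93 283:615,-129,172/45 285:612,-134,171/93 287:610,-140,169/145
223 280:619,-121,171/94 282:616,-125,170/60 284:611,-128,171/78 286:606,-130,171/128 288:602,-134,171/125 290:598,-138,170/110
224 280:619,-121,168/94 282:612,-121,170/83 284:608,-124,170/96 286:602,-126,171/110 288:596,-127,172/109 290:596,-134,170/101
225 280:619,-121,165/97 282:609,-117,169/102 284:604,-120,169/107 286:599,-121,170/106 288:595,-125,170/105 290:589,-126,171/97
226 280:618,-120,162/98 282:610,-118,165/111 284:603,-118,167/111 286:598,-120,168/108 288:592,-121,170/107 290:588,-124,170/99 292:578,-120,174/96 296:575,-133,170/163
227 280:619,-120,159/99 282:608,-117,164/110 284:602,-117,165/112 286:595,-116,167/112 288:589,-118,168/110 290:587,-124,167/100 292:578,-121,171/95 294:574,-124,170/142 296:574,-132,168/169
228 280:619,-120,156/98 282:609,-117,160/110 284:601,-116,163/110 286:596,-118,164/111 288:588,-117,166/113 290:585,-121,165/100 292:579,-122,167/95 294:575,-125,167/1
[... 2552 characters left out ...]
105,128/136 288:584,-111,126/146 290:580,-115,126/152 292:586,-130,118/147 294:588,-141,113/141 296:583,-144,113/148
244 287:583,-105,126/124 289:582,-113,123/143 291:586,-127,116/136 293:586,-135,113/150 295:582,-139,113/154
245 288:587,-115,118/118 290:588,-125,113/136 292:585,-129,113/147 294:582,-134,112/157 296:579,-140,110/157
246 288:588,-116,114/114 290:585,-120,113/145 292:582,-125,112/155 294:582,-135,108/155
247 287:584,-106,116/116 289:583,-114,113/145 291:581,-120,112/157 293:582,-130,108/153
248 288:581,-107,114/140 290:582,-117,109/155
249 287:584,-106,110/116 289:582,-112,108/146
250 288:583,-110,106/120
252 287:582,-105,102/111
253 287:582,-105,99/112
258 287:583,-105,84/109
```

The collar's top reads 4 mm above the fork and the head's top 42 mm above it, so the collar is seated. Releasing, then retreating upwards.

Call:
step_arm --series '[0,0,0.5,0,0.6,0,0,0,0,0.4,0,0,0,0,0.2,0,0,0,0,0.1,0,0,0,0,0.1,0,0,0,0,0.1]'

```text
clock: 26.25
eef_pos: [598.2, -129.5, 156.9]
eef_rot: [-3.142, -0.0, 1.572]
wrist_force: [0.7, 0.5, -0.2]
finger_gap: 83.3
finger_force: 0.0
```

Call:
step_arm --series '[0,0,10,0,0.1,0,0,30,0,0.1,0,0,40,0,0.1,-10,0,40,0,0.1,-40,0,20,0,0.1,-50,0,0,0,0.1,-50,0,0,0,0.1,-50,0,0,0,0.1,0,0,0,0,0.1]'

```text
clock: 27.38
eef_pos: [396.4, -129.5, 298.4]
eef_rot: [3.139, 0.001, 1.571]
wrist_force: [-0.1, -1.0, 0.5]
finger_gap: 84.5
finger_force: 0.0
```

```bash
python3 fk.py | cut -c1-120| sed -n 1,45p; python3 - <<'E'
from h import *
p,d,i=cam('top'); q,e,j=cam('scene')
cv2.imwrite('pics/end.png',np.hstack([cv2.resize(p[200:300,230:410],(432,240),interpolation=cv2.INTER_CUBIC),cv2.resize(q[215:285,260:360],(343,240),interpolation=cv2.INTER_CUBIC)]))
E
```

```text
[ 396.4 -129.5  298.4] 84.50522799396228 [-0.1 -1.   0.5]
222 285:612,-134,171/159
223 283:612,-125,171/154 285:609,-130,170/188 287:606,-135,169/182 289:601,-136,170/179
224 282:613,-122,169/163 284:608,-124,170/193 286:603,-127,170/202 288:597,-128,171/202 290:594,-132,171/202 292:592,-13
225 281:610,-115,170/138 283:606,-118,169/182 285:601,-120,170/196 287:597,-123,170/201 289:593,-127,170/205 291:589,-13
226 281:613,-117,165/129 283:604,-115,169/149 285:600,-118,168/170 287:594,-119,170/185 289:589,-122,170/200 291:588,-12
227 281:611,-116,163/124 283:606,-118,164/121 285:600,-119,165/134 287:591,-116,168/150 289:587,-119,169/180 291:586,-12
228 281:610,-114,161/122 283:607,-119,160/114 285:599,-117,163/116 287:594,-119,164/121 289:587,-119,166/152 291:586,-12
229 281:612,-117,157/124 283:606,-117,158/114 285:600,-118,160/115 287:593,-118,162/114 289:587,-120,163/133 291:586,-12
230 281:611,-115,155/123 283:605,-116,156/114 285:601,-120,156/114 287:593,-118,159/114 289:588,-121,159/128 291:585,-12
231 281:611,-115,152/122 283:606,-118,152/113 285:600,-118,154/114 287:593,-118,15
[... 1298 characters left out ...]
8/158 292:581,-124,125/153 294:587,-14
243 286:587,-106,127/138 288:584,-111,126/150 290:580,-115,126/155 292:586,-130,118/140 294:586,-140,114/143 296:583,-14
244 287:583,-105,126/127 289:580,-110,125/147 291:588,-128,115/136 293:586,-135,113/140 295:582,-138,113/158
245 287:583,-105,123/117 289:587,-119,116/130 291:587,-127,113/141 293:581,-129,114/155 295:583,-140,109/158
246 288:589,-117,113/116 290:585,-121,113/147 292:581,-125,113/158 294:582,-134,109/159
247 288:586,-114,113/132 290:582,-117,113/157 292:582,-125,109/157
248 288:581,-107,114/142 290:583,-118,109/157
249 288:581,-108,110/136
250 288:582,-109,107/123
254 287:583,-105,96/114
255 287:583,-105,93/118
257 287:583,-106,87/117
```

View pics/end.png

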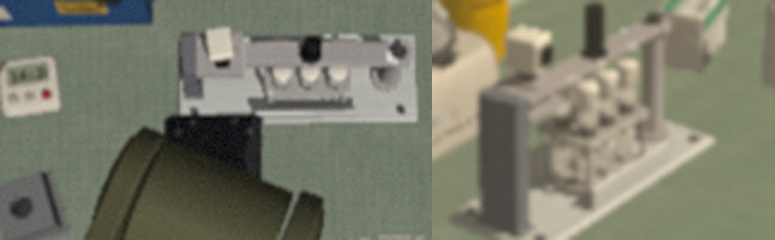

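The pin stands upright on the fork in both views, at (220,45) on the left and (530,48) on the right. Its button is out, the bar is closed, and the block is empty at (20,205). Handing in.

```bash
python3 -c "from cell import manip; print(manip.sign_off())"
```

```text
the job is handed in; nothing more can be done
None
```

The job is handed in at about 28 s, with no verdict returned: the bar is closed in the fork and the pin is seated with its collar on the fork and its button out; the lugs themselves were not visible, and the pin tilted in the first grip, so I re-seated it in its block and gripped it again.

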